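Index the sample table by one notch

TASK

The sample changer's turntable is locked by a sprung plunger. With the fingertips press the black plunger cap down and, keeping it pressed, push it round so that the table turns one notch and the flat white sample puck comes under the probe; then let go, so that the plunger springs fully up in that notch and locks the table. Do not touch or lift the puck and the steel reference cylinder on the table: they must stay in their seats, and leave the other things on the desk where they are.

Things in the scene. Friction and masses are not known exactly. Their poses are not given: they have to be found in the camera images.
- changer: sample changer fixed to the desk, place and yaw vary: round foot 148 mm across, 10 mm high; steel index flange 148 mm across, 26 to 34 mm above the desk, 8 notches in its rim 45 degrees apart; on top an aluminium turntable. Origin on the turntable's axis at desk height, z up; its +x axis points to the probe
- table (a joint): angle of the turntable, rad: 0 at the start (locked in a notch), grows anticlockwise seen from above, one notch is 0.785, two notches possible each way. Turns only while the plunger is pressed; then easily (0.6 N at the plunger), and stays where left. If let go between notches the plunger's tooth rests under the flange and springs up once the table is turned on to a notch
- plunger (a joint): press of the plunger, m: 0 sprung fully up, 0.012 at its lower stop. The spring pushes back with 3 N at 0 and 6.6 N at the stop. Its tooth leaves the notch below the flange, and the table is free to turn, from about 0.0085 on
- plunger_cap (a point): centre of the top face of the black round plunger cap, 28 mm across, 86 mm from the axis, on a T-shaped arm of the turntable, at the start opposite the probe. The face is 68 mm above the desk when up; it moves with plunger and table. 27 mm to each side along the arc a steel post 9 mm thick rises to 77 mm above the desk: a finger on the cap drags it by friction or pushes the post ahead
- table_axis (a point): point on the turntable's axis at its top face, 48 mm above the desk. The turntable is 116 mm across, with 8 round seats 45 degrees apart, centres 41 mm from the axis, each with a rim 4 mm high
- probe_station (a point): fixed point right below the probe, 41 mm from the axis, at the turntable's top face: where the middle of the puck's underside shall come. The thin probe hangs there 109 to 135 mm above the desk from an arm on a post (10 mm thick, 128 mm high, 92 mm from the axis)
- puck: loose flat white sample puck, 25 mm across and 11 mm high, with a small dark chip on top, in the seat one notch to the left or to the right of the probe (varies). Origin at the centre of its underside, which rests 48 mm above the desk
- reference: loose stepped steel reference cylinder, 25 mm across and 36 mm high, standing in the seat one notch to the other side of the probe. Origin at the centre of its underside
- objective: bystander: loose microscope objective standing on the desk, 27 mm across and 50 mm high, origin at the centre of its underside
- tweezers: bystander: loose steel tweezers lying on the desk, 120 mm long, 12 mm wide, 8 mm high, origin under their middle
- wafer_box: bystander: loose round white wafer box lying on the desk, 66 mm across and 18 mm high, origin at the centre of its underside
- torch: bystander: loose torch lying on the desk, 98 mm long and 24 mm thick, origin under its middle

How it is judged:
By the outcome, as a careful person would: the job done as asked, in the order asked, and still so for the second after the job is handed in, with the robot touching nothing.
It also fails if it takes over 35 s, if anything falls off the work surface, if the arm or the gripper's body presses on something with over 40 N, if the wrist force passes 120 N, or if a joint passes its speed limit or range.

ROBOT

A 6-joint arm with a two-finger parallel gripper is mounted at the origin on a cart in front of the work surface, level with it; the furniture and walls round the work are solid. World frame = base frame: x ahead of the robot, y to its left, z up, the work surface at z = 0. Lengths are in mm, angles in degrees, forces in N, time in s.
With the tool pointing down it reaches from about 325 to 900 mm from the base axis. Payload 6.1 kg.
Tool frame: the origin (TCP) lies at the very end of the fingers, on their centre line; the grasp point (between the pads) lies arm.grip_depth behind it (arm.grip_depth is the distance from the TCP to the grasp point, in mm); z points along the fingers, y is the line along which they close (so a half turn about z gives the same grasp; the last joint's range is limited). The gripper opens to 87 mm and grips with 3 to 60 N. Pads are 19 mm wide; open, the fingers measure 117 mm over their backs; the gripper's body (75 mm by 190 mm) begins 51 mm behind the grasp point.
Start: joints at [-82.626, 12.628, 87.462, -0, 79.91, -7.225], TCP at [157.526, -604.815, 222.538] pointing down, gripper open.
Joint ranges: [-170.65, 170.65], [-52.31, 119.04], [5.05, 147.46], [-71.25, 251.25], [11.57, 151.72], [-153.62, 153.62]. Speed limits (degrees/s): [147.25, 147.25, 172.46, 180, 180, 180].

INTERFACE

Orientations are given as [roll, pitch, yaw] about the fixed x, y, z axes, in that order (R = Rz(yaw) Ry(pitch) Rx(roll)).
In Python, from cell import arm, eyes gives the robot as it stands. The module is installed in compiled form; this text tells all that it offers.
- The arm moves only by the tool arm_command, never from a script. Its argument "plan" is a list of rows, each an object of numbers: "x", "y", "z": the shift along the tool's x, y, z scaled (see below); "wx", "wy", "wz": the turn, a rotation vector about the tool's x, y, z scaled (see below). A call has exactly 8 rows; each row is the pose to reach, as a shift and turn from the pose commanded when the call began, along the tool's axes at that moment, turning the shorter way round; what a row does not reach only later rows make up. The controller multiplies each number of a shift by 0.2 m and each number of a turn by 360 degrees. A row lasts 1/8 s, in which the tool goes at most 62.5 mm and 10.7 degrees, less where a joint would pass 70% of its speed; a pose out of reach is approached as far as the arm can. A call with a number of a shift or a turn outside -1 to 1 is refused whole. A call with a gripper value outside its range is refused whole. "hand" is the opening, from -1 (shut) to 1 (fully open), set as the call begins (left out, the last holds). The fingers move at their own pace and stop on an object; the grip force is fixed at half the most. Time passes only in rows, so rows that repeat a pose let the fingers close, or fill a call up. It gives the time, the measured TCP pose, the force, the opening and the grip force at its end, in the units of the state.
- arm.sense(): the state, without advancing time (a new reading comes with each control period).
- eyes.capture(name): name is "scene" or "top" or "wrist"; returns a dict with "img" (400x640x3 uint8, red, green, blue), "K" (3x3 intrinsics, pixels), "k1" (the pictures are not rectified: a ray, as slopes to the right and down, at radius r is drawn at 1 + k1 r^2 times it, then the intrinsics apply), "rvec" (rotation vector, rad) and "tvec" (3), from world to camera coordinates, as OpenCV has them. Camera axes: x right, y down, z forward; pixel columns grow to the right and rows downward; lengths in mm; the calibration is good to about 2 mm. A picture is of the moment at which its call begins. There is no depth.
- arm.sign_off(): hands the job in; it is judged then, once.
The state is a dict: "t": time; "q": joint angles; "qvel": joint speeds; "effort": joint torques, N m; "tcp_pos": TCP position; "ee_rot": TCP orientation; "ft_force": force on the tool from outside, world axes, zero at the start; "moment": the same for the moment, N m; "opening": opening from 0.0 (shut) to 1.0 (fully open); "grasp_force": force on a finger pad.
Only numpy, scipy, OpenCV 4.12 (cv2) and the standard library are available. Lean on these libraries where they do the work, as an engineer would, in place of code of your own. Each camera call takes 0.05 s, during which the arm holds its last target. There are 200 camera calls.

## Working session

There is one attempt and no reset: what is moved stays moved. The work goes in short steps, Python scripts to look and compute and a tool call to move; the robot and the scene stay as the last step left them, time stands still between calls to the robot, and variables do not carry over. Pictures are saved under pics/ and viewed, at most 10 in all, crops included, and the job is handed in when it is done.

Besides the shell and the picture viewer there is one more tool, called after "Request:" as a command line: name --argument value ..., lists and objects as JSON in quotes. arm_command: Moves the arm, as the interface text tells. Shifts and turns lie within -1 to 1; 1 stands for 0.2 m of shift or 360 degrees of turn. Its arguments: {"type":"object","properties":{"plan":{"type":"array","items":{"type":"object","properties":{"x":{"type":"number"},"y":{"type":"number"},"z":{"type":"number"},"wx":{"type":"number"},"wy":{"type":"number"},"wz":{"type":"number"}}}},"hand":{"type":"number"}},"required":["plan"]}

```bash
mkdir -p pics; cat > h.py <<'E'
import numpy as np, cv2
from cell import arm, eyes
def cap(n,f):
    c=eyes.capture(n); cv2.imwrite('pics/'+f,cv2.cvtColor(c['img'],cv2.COLOR_RGB2BGR)); np.savez('pics/'+f+'.npz',**c); return c
def ray(c,u,v):
    K=c['K'];k=float(c['k1']);d=np.array([(u-K[0,2])/K[0,0],(v-K[1,2])/K[1,1]]);s=d.copy()
    for _ in range(20): s=d/(1+k*(s@s))
    R=cv2.Rodrigues(c['rvec'])[0]; return -R.T@np.ravel(c['tvec']), R.T@np.r_[s,1]
def at(c,u,v,z):
    o,d=ray(c,u,v); return o+d*(z-o[2])/d[2]
def proj(c,P):
    R=cv2.Rodrigues(c['rvec'])[0];p=R@np.array(P,float)+np.ravel(c['tvec']);s=p[:2]/p[2];s=s*(1+float(c['k1'])*(s@s))
    return c['K'][0,0]*s[0]+c['K'][0,2],c['K'][1,1]*s[1]+c['K'][1,2]
E
python3 - <<'E'
from h import *
cap('top','top1.png');cap('scene','sc1.png');s=arm.sense();print(s['tcp_pos'],s['ee_rot'],s['ft_force'],s['opening'],s['t'],arm.grip_depth)
E
```

```text
[ 157.44710814 -604.257378    221.55748387] [-1.79899970e+02 -1.15685418e-02  1.45990324e+01] [-0.99872323 -0.25627462  0.4754885 ] 0.997435773234099 0.1 18.700000000000003
```

View pics/top1.png

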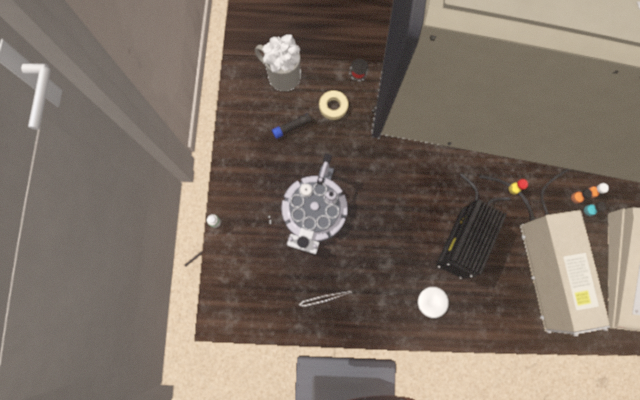

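View pics/sc1.png

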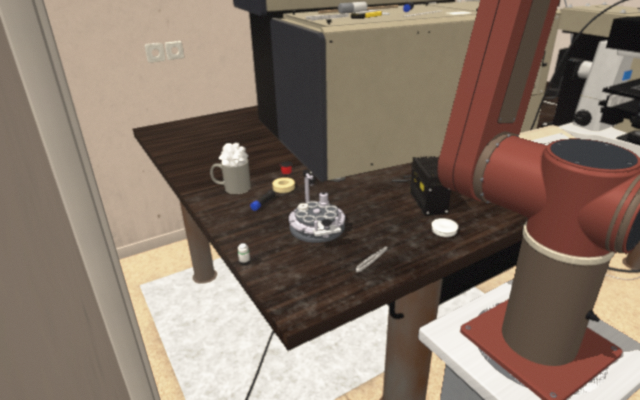

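The top view shows the changer at about (314,207), the plunger at (303,242) and the probe post near (325,165). I'll enlarge this area.

```bash
python3 - <<'E'
from h import *
c=dict(np.load('pics/top1.png.npz'))
i=cv2.imread('pics/top1.png')[145:265,265:365]
cv2.imwrite('pics/crop1.png',cv2.resize(i,None,fx=5,fy=5,interpolation=cv2.INTER_CUBIC))
for n,u,v,z in [('axis',314,206,48),('cap',303,242,68),('tweez',326,298,5),('base?',345,380,0),('box',433,302,18),('objective',213,220,50)]: print(n,at(c,u,v,z).round(1))
print(ray(c,320,200))
E
```

```text
axis [577.9 134.   48. ]
cap [493.7 154.   68. ]
tweez [378.   98.3   5. ]
base? [203.2  49.8   0. ]
box [ 378.4 -139.    18. ]
objective [535.8 356.5  50. ]
(array([ 371.90806668,  126.74372274, 1033.52832265]), array([ 0.21813951, -0.0054666 , -0.97596958]))
```

View pics/crop1.png

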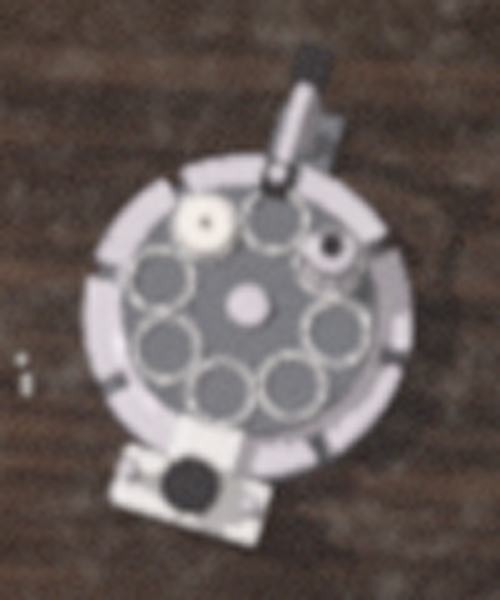

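The puck is in the seat anticlockwise of the probe, so the table has to turn clockwise and the cap moves toward +y. I'll move to a hover point above the cap.

Request:
arm_command --plan '[{"x":0.08,"y":-0.1},{"x":0.16,"y":-0.2},{"x":0.24,"y":-0.3},{"x":0.32,"y":-0.4},{"x":0.4,"y":-0.5},{"x":0.48,"y":-0.6},{"x":0.56,"y":-0.7},{"x":0.64,"y":-0.8}]' --hand -1

```text
invalid input at $.plan[0]: expected keys x, y, z, wx, wy, wz
```

Request:
arm_command --plan '[{"x":0.08,"y":-0.1},{"x":0.16,"y":-0.2},{"x":0.24,"y":-0.3},{"x":0.32,"y":-0.4},{"x":0.4,"y":-0.5},{"x":0.48,"y":-0.6},{"x":0.56,"y":-0.7},{"x":0.64,"y":-0.8}]'

```text
invalid input at $.plan[0]: expected keys x, y, z, wx, wy, wz
```

Request:
arm_command --plan '[{"x":0.08,"y":-0.1},{"x":0.16,"y":-0.2},{"x":0.24,"y":-0.3},{"x":0.32,"y":-0.4},{"x":0.4,"y":-0.5},{"x":0.48,"y":-0.6},{"x":0.56,"y":-0.7},{"x":0.64,"y":-0.8}]'

```text
invalid input at $.plan[0]: expected keys x, y, z, wx, wy, wz
```

Request:
arm_command --plan '[{"x":0.08,"y":-0.1,"wz":-0.022},{"x":0.16,"y":-0.2,"wz":-0.044},{"x":0.24,"y":-0.3,"wz":-0.066},{"x":0.32,"y":-0.4,"wz":-0.088},{"x":0.4,"y":-0.5,"wz":-0.11},{"x":0.48,"y":-0.6,"wz":-0.132},{"x":0.56,"y":-0.7,"wz":-0.154},{"x":0.64,"y":-0.8,"wz":-0.172}]'

```text
invalid input at $.plan[0]: expected keys x, y, z, wx, wy, wz
```

```bash
python3 - <<'E'
from h import *
c=cap('wrist','w1.png');s=arm.sense();print(s['t'],s['tcp_pos'],s['ee_rot'],s['q'],s['ft_force'],s['opening'])
for P in [(494,154,68),(578,134,48)]:print(proj(c,P))
E
```

```text
0.15 [ 157.47758434 -604.34138651  221.69226831] [-1.79914743e+02 -1.18031420e-02  1.46009905e+01] [-8.26255622e+01  1.26646725e+01  8.75105286e+01  1.00016340e-03
  7.99108630e+01 -7.22673747e+00] [-0.1743337   0.22621367 -0.03099675] 0.9995927334373751
(np.float64(-1209.2045552350237), np.float64(-1002.4411511706268))
(np.float64(-1136.8207583062292), np.float64(-1210.46673619792))
```

View pics/w1.png

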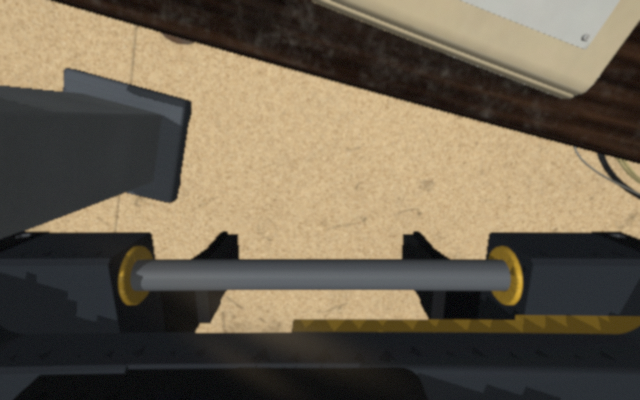

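```bash
python3 - <<'E'
from h import *
a=dict(np.load('pics/top1.png.npz'));b=dict(np.load('pics/w1.png.npz'))
for p,q in [((608,326),(580,95)),((608,326),(590,60))]:
    o1,d1=ray(a,*p);o2,d2=ray(b,*q)
    t=np.linalg.lstsq(np.c_[d1,-d2],o2-o1,rcond=None)[0];print(o1+t[0]*d1,o2+t[1]*d2)
for z in (0,60,120): print(z,at(a,545,333,z),at(a,523,222,z),at(a,440,265,z))
E
```

```text
[ 334.05136151 -582.84335404  -43.91599355] [ 295.97170533 -791.52612052   94.85699203]
[ 334.87326752 -567.43752611  -20.52362596] [ 315.57068358 -772.70809296  115.34239654]
0 [ 317.24229915 -401.13324581    0.        ] [ 571.01338762 -360.88782259    0.        ] [ 462.52014946 -160.37624442    0.        ]
60 [ 320.41584164 -370.48810777   60.        ] [ 559.45461463 -332.57907471   60.        ] [ 457.25979534 -143.70790776   60.        ]
120 [ 323.58938414 -339.84296973  120.        ] [ 547.89584165 -304.27032682  120.        ] [ 451.99944122 -127.0395711   120.        ]
```

Request:
arm_command --plan '[{"x":0.08,"y":-0.1,"z":-0.05,"wx":0,"wy":0,"wz":0},{"x":0.16,"y":-0.2,"z":-0.1,"wx":0,"wy":0,"wz":0},{"x":0.24,"y":-0.3,"z":-0.15,"wx":0,"wy":0,"wz":0},{"x":0.32,"y":-0.4,"z":-0.2,"wx":0,"wy":0,"wz":0},{"x":0.4,"y":-0.5,"z":-0.25,"wx":0,"wy":0,"wz":0},{"x":0.48,"y":-0.6,"z":-0.3,"wx":0,"wy":0,"wz":0},{"x":0.56,"y":-0.7,"z":-0.35,"wx":0,"wy":0,"wz":0},{"x":0.64,"y":-0.8,"z":-0.4,"wx":0,"wy":0,"wz":0}]' --hand -1

```text
t: 1.15
tcp_pos: [241.3, -416.7, 302.5]
ee_rot: [-180.0, 0.0, 14.6]
ft_force: [0.2, -0.2, -0.5]
opening: 0.171
grasp_force: 0.0
```

Request:
arm_command --plan '[{"x":0.08,"y":-0.1,"z":0,"wx":0,"wy":0,"wz":0},{"x":0.16,"y":-0.2,"z":0,"wx":0,"wy":0,"wz":0},{"x":0.24,"y":-0.3,"z":0,"wx":0,"wy":0,"wz":0},{"x":0.32,"y":-0.4,"z":0,"wx":0,"wy":0,"wz":0},{"x":0.4,"y":-0.5,"z":0,"wx":0,"wy":0,"wz":0},{"x":0.48,"y":-0.6,"z":0,"wx":0,"wy":0,"wz":0},{"x":0.56,"y":-0.7,"z":0,"wx":0,"wy":0,"wz":0},{"x":0.64,"y":-0.8,"z":0,"wx":0,"wy":0,"wz":0}]'

```text
t: 2.15
tcp_pos: [324.7, -229.7, 302.3]
ee_rot: [-180.0, 0.0, 14.6]
ft_force: [0.1, 0.1, -0.5]
opening: 0.004
grasp_force: 0.0
```

Request:
arm_command --plan '[{"x":0.08,"y":-0.1,"z":0,"wx":0,"wy":0,"wz":0},{"x":0.16,"y":-0.2,"z":0,"wx":0,"wy":0,"wz":0},{"x":0.24,"y":-0.3,"z":0,"wx":0,"wy":0,"wz":0},{"x":0.32,"y":-0.4,"z":0,"wx":0,"wy":0,"wz":0},{"x":0.4,"y":-0.5,"z":0,"wx":0,"wy":0,"wz":0},{"x":0.48,"y":-0.6,"z":0,"wx":0,"wy":0,"wz":0},{"x":0.56,"y":-0.7,"z":0,"wx":0,"wy":0,"wz":0},{"x":0.64,"y":-0.8,"z":0,"wx":0,"wy":0,"wz":0}]'

```text
t: 3.15
tcp_pos: [408.2, -42.7, 302.3]
ee_rot: [-180.0, 0.0, 14.6]
ft_force: [-0.1, 0.3, -0.1]
opening: 0.006
grasp_force: 0.0
```

Request:
arm_command --plan '[{"x":0.08,"y":-0.1,"z":0.05,"wx":0,"wy":0,"wz":-0.022},{"x":0.16,"y":-0.2,"z":0.1,"wx":0,"wy":0,"wz":-0.044},{"x":0.24,"y":-0.3,"z":0.15,"wx":0,"wy":0,"wz":-0.066},{"x":0.32,"y":-0.4,"z":0.2,"wx":0,"wy":0,"wz":-0.088},{"x":0.4,"y":-0.5,"z":0.25,"wx":0,"wy":0,"wz":-0.11},{"x":0.48,"y":-0.6,"z":0.3,"wx":0,"wy":0,"wz":-0.132},{"x":0.56,"y":-0.7,"z":0.35,"wx":0,"wy":0,"wz":-0.154},{"x":0.64,"y":-0.8,"z":0.4,"wx":0,"wy":0,"wz":-0.172}]'

```text
t: 4.15
tcp_pos: [491.7, 144.4, 221.9]
ee_rot: [-180.0, 0.0, 76.8]
ft_force: [-0.0, -0.0, 0.6]
opening: -0.0
grasp_force: 0.0
```

```bash
python3 - <<'E'
from h import *
c=cap('wrist','w2.png');s=arm.sense();print(s['t'],s['tcp_pos'],s['ee_rot'],s['q'],s['ft_force'],s['opening'])
for P in [(494,154,68),(578,134,48)]:print(proj(c,P))
E
```

```text
4.2 [491.73976629 146.48937345 220.40883405] [-1.79879031e+02 -6.52901584e-02  7.70445750e+01] [  7.70695486  -2.67205024 104.02412268   0.10581302  78.73809606
  20.64156457] [-2.8879022   0.35921269 -0.21264117] 0.004770406334786019
(np.float64(319.0249618782837), np.float64(179.6380347016503))
(np.float64(401.7503558516616), np.float64(176.1560544228846))
```

View pics/w2.png

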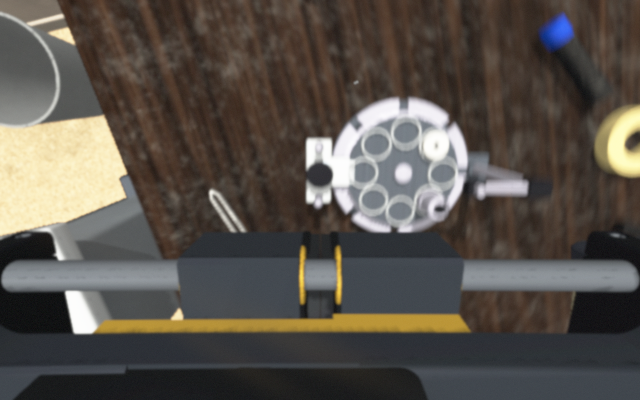

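The wrist view shows the cap at about (319,174) and the table centre at (404,173). I'll measure both precisely now that the arm is settled.

```bash
python3 - <<'E'
from h import *
c=cap('wrist','w3.png');s=arm.sense();print(s['t'],s['tcp_pos'],s['ee_rot'])
g=cv2.cvtColor(c['img'],cv2.COLOR_RGB2GRAY)
def blob(m,x,y,r):
    k=np.zeros_like(g);cv2.circle(k,(x,y),r,255,-1);n,l,st,ce=cv2.connectedComponentsWithStats(m&k);j=1+np.argmax(st[1:,4]);print(st[j],ce[j]);return ce[j]
p=blob((g<60).astype(np.uint8)*255,319,174,16)
q=blob((g>160).astype(np.uint8)*255,404,173,14)
P=at(c,*p,68);print('cap',P)
for z in (48,54,60):
    Q=at(c,*q,z);d=P-Q;print(z,Q,np.hypot(*d[:2]),np.degrees(np.arctan2(d[1],d[0])))
# flange ring centre check: ellipse of projected circle
im=cv2.cvtColor(c['img'],cv2.COLOR_RGB2BGR)
Q=at(c,*q,52)
for R,z in((74,34),(58,48)):
    for a in np.arange(0,360,4):
        u,v=proj(c,[Q[0]+R*np.cos(np.radians(a)),Q[1]+R*np.sin(np.radians(a)),z]);cv2.circle(im,(int(u*1),int(v)),0,(0,0,255),-1)
cv2.imwrite('pics/ov.png',cv2.resize(im[80:250,280:570],None,fx=2.7,fy=2.7))
E
```

```text
4.25 [491.10090135 145.07239188 220.86729067] [-1.79841124e+02  2.26723888e-02  7.67112179e+01]
[303 168  29  23 445] [318.25842697 179.08539326]
[395 170  18  18 245] [403.58367347 178.75102041]
cap [493.20162258 157.36457231  68.        ]
48 [578.88896435 134.09002978  48.        ] 88.7920315757417 164.80385639789367
54 [577.63324701 135.5255604   54.        ] 87.21032992566988 165.4977679706954
60 [576.37752966 136.96109102  60.        ] 85.64189143503266 166.21720480355458
```

View pics/ov.png

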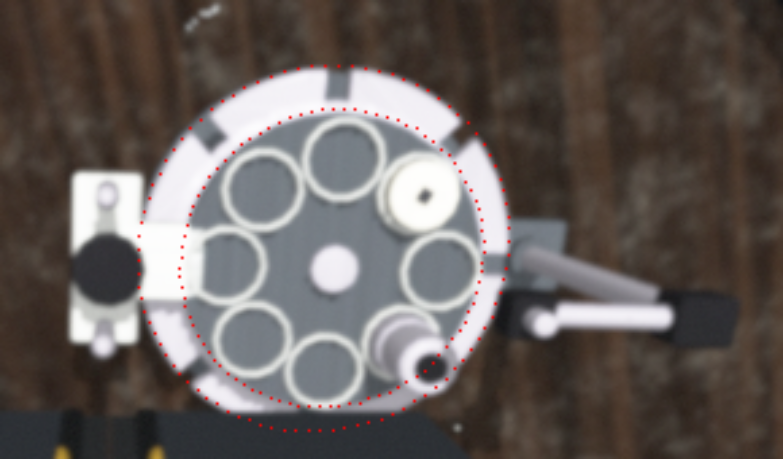

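Request:
arm_command --plan '[{"x":0.02,"y":0,"z":0.1,"wx":0,"wy":0,"wz":0},{"x":0.04,"y":0,"z":0.22,"wx":0,"wy":0,"wz":0},{"x":0.06,"y":0,"z":0.34,"wx":0,"wy":0,"wz":0},{"x":0.06,"y":0,"z":0.46,"wx":0,"wy":0,"wz":0},{"x":0.06,"y":0,"z":0.58,"wx":0,"wy":0,"wz":0},{"x":0.06,"y":0,"z":0.67,"wx":0,"wy":0,"wz":0},{"x":0.06,"y":0,"z":0.71,"wx":0,"wy":0,"wz":0},{"x":0.06,"y":0,"z":0.71,"wx":0,"wy":0,"wz":0}]'

```text
t: 5.25
tcp_pos: [494.3, 155.0, 80.4]
ee_rot: [-180.0, 0.0, 76.5]
ft_force: [-0.7, -0.1, -0.6]
opening: 0.003
grasp_force: 0.0
```

```bash
python3 - <<'E'
from h import *
c=cap('wrist','w4.png');a=cap('top','t4.png');s=arm.sense();print(s['t'],s['tcp_pos'],s['ee_rot'],s['ft_force'],s['opening'])
t=s['tcp_pos']
for P in [t,(494.2,155.9,68)]:print(proj(a,P))
w=cv2.resize(cv2.imread('pics/w4.png'),(480,300));b=cv2.resize(cv2.imread('pics/t4.png')[205:265,270:340],(350,300),interpolation=cv2.INTER_CUBIC)
cv2.imwrite('pics/c4.png',np.hstack([w[:,:440],b]))
E
```

```text
5.35 [495.17757478 155.26615049  81.40129913] [ 1.79927224e+02 -2.78246334e-02  7.65028561e+01] [-0.58779016 -0.03220227 -0.11982964] 0.004840169190089195
(np.float64(302.3212050430505), np.float64(240.46378615054567))
(np.float64(302.1513619312791), np.float64(241.7119321685043))
```

View pics/c4.png

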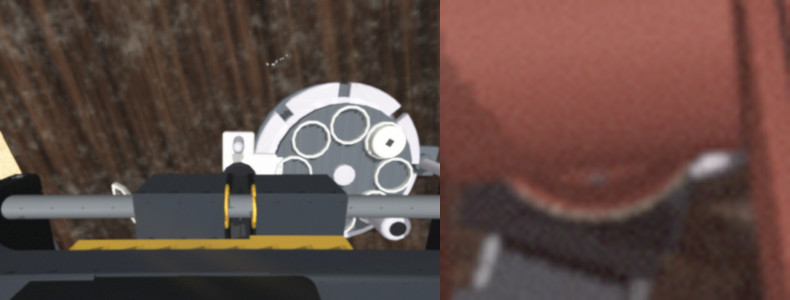

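The fingers are centred on the cap: both sit at about x=240 in the left half of the composite. Next I'll press.

Request:
arm_command --plan '[{"x":0,"y":0,"z":0.03,"wx":0,"wy":0,"wz":0},{"x":0,"y":0,"z":0.05,"wx":0,"wy":0,"wz":0},{"x":0,"y":0,"z":0.07,"wx":0,"wy":0,"wz":0},{"x":0,"y":0,"z":0.085,"wx":0,"wy":0,"wz":0},{"x":0,"y":0,"z":0.1,"wx":0,"wy":0,"wz":0},{"x":0,"y":0,"z":0.115,"wx":0,"wy":0,"wz":0},{"x":0,"y":0,"z":0.115,"wx":0,"wy":0,"wz":0},{"x":0,"y":0,"z":0.115,"wx":0,"wy":0,"wz":0}]'

```text
t: 6.35
tcp_pos: [494.6, 155.3, 57.8]
ee_rot: [180.0, -0.0, 76.5]
ft_force: [-1.9, 0.0, 5.4]
opening: 0.005
grasp_force: 2.8
```

```bash
python3 - <<'E'
import numpy as np
from h import *
s=arm.sense();print(s['tcp_pos'],s['ft_force'])
# arc rows in tool axes (x,y/200, wz/360) for clockwise turn about axis
A=np.array([577.5,134.5]);C=np.array([494.4,155.5]);y=np.radians(76.5)
X=np.array([np.cos(y),np.sin(y)]);Y=np.array([np.sin(y),-np.cos(y)])
for k in range(1,18):
    t=-np.radians(3*k);R=np.array([[np.cos(t),-np.sin(t)],[np.sin(t),np.cos(t)]]);d=A+R@(C-A)-C;print(3*k,(d@X/200).round(3),(d@Y/200).round(3),round(3*k/360,4))
E
```

```text
[494.57951208 155.30787118  57.77641937] [-1.86098236  0.0309177   5.39224874]
3 0.022 0.001 0.0083
6 0.045 0.003 0.0167
9 0.067 0.006 0.025
12 0.089 0.01 0.0333
15 0.111 0.016 0.0417
18 0.132 0.023 0.05
21 0.153 0.03 0.0583
24 0.174 0.039 0.0667
27 0.194 0.049 0.075
30 0.214 0.06 0.0833
33 0.233 0.072 0.0917
36 0.251 0.085 0.1
39 0.269 0.099 0.1083
42 0.285 0.113 0.1167
45 0.302 0.129 0.125
48 0.317 0.146 0.1333
51 0.331 0.163 0.1417
```

Request:
arm_command --plan '[{"x":0,"y":0,"z":0.005,"wx":0,"wy":0,"wz":0},{"x":0.022,"y":0.001,"z":0.005,"wx":0,"wy":0,"wz":0.0083},{"x":0.045,"y":0.003,"z":0.005,"wx":0,"wy":0,"wz":0.0167},{"x":0.067,"y":0.006,"z":0.005,"wx":0,"wy":0,"wz":0.025},{"x":0.089,"y":0.01,"z":0.005,"wx":0,"wy":0,"wz":0.0333},{"x":0.111,"y":0.016,"z":0.005,"wx":0,"wy":0,"wz":0.0417},{"x":0.132,"y":0.023,"z":0.005,"wx":0,"wy":0,"wz":0.05},{"x":0.132,"y":0.023,"z":0.005,"wx":0,"wy":0,"wz":0.05}]'

```text
t: 7.35
tcp_pos: [505.5, 180.5, 57.0]
ee_rot: [180.0, -0.1, 58.5]
ft_force: [-1.9, 1.8, 5.8]
opening: 0.003
grasp_force: 2.9
```

```bash
python3 - <<'E'
from h import *
cap('wrist','w5.png');s=arm.sense();print(s['tcp_pos'],s['ee_rot'],s['ft_force'])
E
```

```text
[505.48393517 180.46984961  57.00739862] [ 1.79990802e+02 -6.62547654e-02  5.85160359e+01] [-1.32647269  1.56880911  4.94284712]
```

View pics/w5.png

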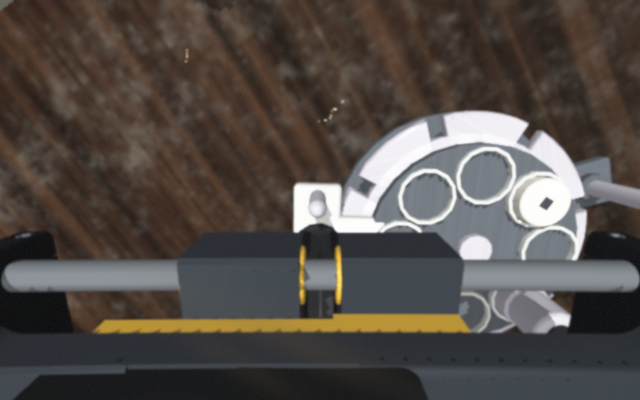

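The table turned with the tool, and the post and puck keep their place relative to the fingers. I'll compute the table angle from the puck.

```bash
python3 - <<'E'
from h import *
for f,u,v in (('w3',280+425/2.7,80+196/2.7),('w4',390*4/3,142*4/3),('w5',547,203)):
    c=dict(np.load(f'pics/{f}.png.npz'));P=at(c,u,v,59);d=P-[577.5,134.5,0];print(f,P,np.hypot(*d[:2]),np.degrees(np.arctan2(d[1],d[0])))
E
```

```text
w3 [613.11742756 155.08352729  59.        ] 41.13736430522113 30.023877676266714
w4 [613.54313849 156.48301453  59.        ] 42.21801463994792 31.37936774134834
w5 [618.2662184 143.8340737  59.       ] 41.82116084590774 12.89647883114018
```

Request:
arm_command --plan '[{"x":0.022,"y":0.001,"z":0,"wx":0,"wy":0,"wz":0.0083},{"x":0.045,"y":0.003,"z":0,"wx":0,"wy":0,"wz":0.0167},{"x":0.089,"y":0.01,"z":0,"wx":0,"wy":0,"wz":0.0333},{"x":0.132,"y":0.023,"z":0,"wx":0,"wy":0,"wz":0.05},{"x":0.174,"y":0.039,"z":0,"wx":0,"wy":0,"wz":0.0667},{"x":0.194,"y":0.049,"z":0,"wx":0,"wy":0,"wz":0.075},{"x":0.194,"y":0.049,"z":0,"wx":0,"wy":0,"wz":0.075},{"x":0.194,"y":0.049,"z":0,"wx":0,"wy":0,"wz":0.075}]'

```text
t: 8.4
tcp_pos: [534.8, 208.4, 57.3]
ee_rot: [180.0, -0.1, 31.5]
ft_force: [-0.3, 1.1, 5.4]
opening: 0.005
grasp_force: 2.9
```

```bash
python3 - <<'E'
from h import *
cap('wrist','w6.png');s=arm.sense();print(s['tcp_pos'],s['ee_rot'],s['ft_force'])
E
```

```text
[534.76813833 208.42241831  57.37659911] [ 1.79988695e+02 -1.41820764e-01  3.15161677e+01] [-0.01639394  1.8923804   5.37468734]
```

View pics/w6.png

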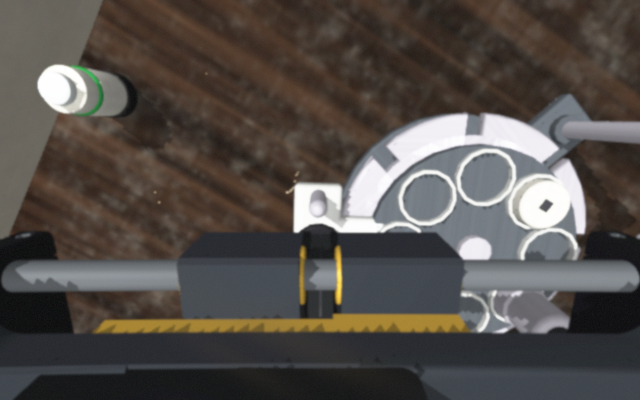

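Puck is still at (547,205) relative to the tool, so the table has turned about 45°. I'll ease up to z≈62. If the tooth has caught, the spring should still push back with about 4.8 N.

Request:
arm_command --plan '[{"x":0,"y":0,"z":-0.005,"wx":0,"wy":0,"wz":0},{"x":0,"y":0,"z":-0.01,"wx":0,"wy":0,"wz":0},{"x":0,"y":0,"z":-0.015,"wx":0,"wy":0,"wz":0},{"x":0,"y":0,"z":-0.02,"wx":0,"wy":0,"wz":0},{"x":0,"y":0,"z":-0.025,"wx":0,"wy":0,"wz":0},{"x":0,"y":0,"z":-0.025,"wx":0,"wy":0,"wz":0},{"x":0,"y":0,"z":-0.025,"wx":0,"wy":0,"wz":0},{"x":0,"y":0,"z":-0.025,"wx":0,"wy":0,"wz":0}]'

```text
t: 9.45
tcp_pos: [533.7, 207.8, 61.5]
ee_rot: [-180.0, 0.0, 31.5]
ft_force: [-0.0, 1.3, 4.1]
opening: 0.002
grasp_force: 2.2
```

```bash
python3 - <<'E'
from h import *
for f,u,v in (('w5',547,203),('w6',547,205)):
    c=dict(np.load(f'pics/{f}.png.npz'));P=at(c,u,v,59);d=P-[577.5,134.5,0];print(f,P,np.hypot(*d[:2]),np.degrees(np.arctan2(d[1],d[0])))
s=arm.sense();print(s['t'],s['tcp_pos'],s['ft_force'],s['grasp_force'])
E
```

```text
w5 [618.2662184 143.8340737  59.       ] 41.82116084590774 12.89647883114018
w6 [617.86586186 124.17254569  59.        ] 41.66604272195079 -14.351068728989857
9.45 [533.71181207 207.79716331  61.47942935] [-0.00613631  1.30304429  4.06471793] 2.2403886823110497
```

At z 61.5 the spring still pushes with 4.1 N, so the tooth has entered the notch. Next I'll lift straight off.

Request:
arm_command --plan '[{"x":0,"y":0,"z":-0.015,"wx":0,"wy":0,"wz":0},{"x":0,"y":0,"z":-0.03,"wx":0,"wy":0,"wz":0},{"x":0,"y":0,"z":-0.05,"wx":0,"wy":0,"wz":0},{"x":0,"y":0,"z":-0.15,"wx":0,"wy":0,"wz":0},{"x":0,"y":0,"z":-0.3,"wx":0,"wy":0,"wz":0},{"x":0,"y":0,"z":-0.5,"wx":0,"wy":0,"wz":0},{"x":0,"y":0,"z":-0.7,"wx":0,"wy":0,"wz":0},{"x":0,"y":0,"z":-0.8,"wx":0,"wy":0,"wz":0}]'

```text
t: 10.45
tcp_pos: [534.8, 208.0, 225.2]
ee_rot: [179.9, -0.2, 31.5]
ft_force: [-0.9, -0.1, -0.2]
opening: 0.007
grasp_force: 0.0
```

```bash
python3 - <<'E'
from h import *
c=cap('wrist','w7.png');s=arm.sense();print(s['t'],s['tcp_pos'],s['ft_force'])
i=cv2.imread('pics/w7.png')
A=(577.5,134.5);r=np.radians(166-45)
for z in (68,59.5): print(z,proj(c,(A[0]+86*np.cos(r),A[1]+86*np.sin(r),z)))
cv2.imwrite('pics/c7.png',cv2.resize(i[60:260,250:600],(784,448),interpolation=cv2.INTER_CUBIC))
E
```

```text
10.5 [535.63727091 208.22314175 227.00710178] [1.58741605 0.14844138 2.56049035]
68 (np.float64(318.45187753943856), np.float64(191.24387890828237))
59.5 (np.float64(318.4764334300957), np.float64(189.45134075339442))
```

View pics/c7.png

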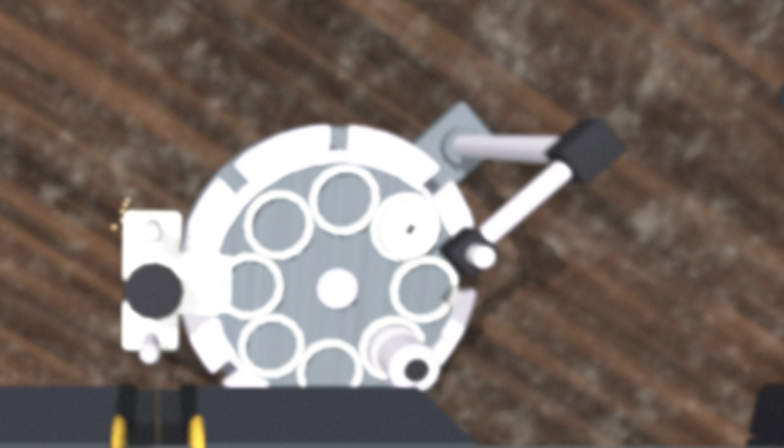

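The puck now lies on the line toward the probe post (measured −14.4°, as wanted). The reference is in its seat and the cap is up at the new notch. I'll hand it in.

```bash
python3 -c "
from cell import arm
print(arm.sign_off())"
```

```text
the job is handed in; nothing more can be done
None
```

The table is turned one notch clockwise, putting the puck under the probe; the spring force as I let go showed the plunger back in its notch, and the last picture shows puck and reference in their seats (job handed in, no verdict shown).

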